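# Set a display-easel leg to length and cam it tight

### The arm

A 7-joint arm with a two-finger parallel gripper is mounted at the origin on a cart in front of the work surface, level with it; the furniture and walls round the work are solid. World frame = base frame: x ahead of the robot, y to its left, z up, the work surface at z = 0. Lengths are in m, angles in rad, forces in N, time in s.
With the tool pointing down it reaches from about 0.4 to 0.75 m from the base axis. Payload 19.5 kg.
Tool frame: the origin (TCP) lies midway between the tips of the shut fingers; the grasp point (between the pads) lies 19 mm behind it (pinch_z is the distance from the TCP to the grasp point, in m); y points along the fingers, x is the direction in which the jaws open and shut, and the axes are right-handed (so a half turn about y gives the same grasp; the last joint's range is limited). The gripper opens to 85 mm and grips with 20 to 120 N. Pads are 22 mm wide; open, the fingers measure 114 mm over their backs; the gripper's body (76 mm by 85 mm) begins 54 mm behind the grasp point. The pads swing forward as they close: fully open they stand 13 mm farther back than shut.
Start: joints at [-1.31, 0.707, -0.028, 1.485, 0.022, 0.951, -0.075], TCP at [0.171, 0.549, 0.231] pointing down, gripper open.
Joint ranges: [-2.71, 2.71], [-0.32, 2.16], [-1.57, 1.52], [0, 2.45], [-1.46, 4.6], [0, 2.02], [-2.83, 2.83]. Speed limits (rad/s): [1.89, 1.89, 2.57, 2.57, 3.01, 3.01, 3.01].

### API

Orientations are given as a unit quaternion [x, y, z, w].
In Python, from station import * gives the robot as it stands.
- The arm moves only by the shell command python3 -m inch 'ROWS' [FORCE]. ROWS is JSON, a list that holds one entry, the list of rows, each a list of 7 numbers: the finger opening in m, from 0 to 0.0854, then the shift along the tool's x, y, z in m, then the turn, a rotation vector about the tool's x, y, z in rad. A call has 1 to 12 rows; each row shifts and turns the pose as measured when the row begins, along the tool's axes as they then stand; what a row does not reach is not made up. A row lasts 1/8 s, in which the tool goes at most 62.5 mm and 10.7 degrees, less where a joint would pass 70% of its speed; a pose out of reach is approached as far as the arm can. A call with a gripper value outside its range is refused whole. The fingers move at their own pace and stop on an object; FORCE is the grip in N (left out, the last holds). Time passes only in rows, so rows that do not move let the fingers close. It gives the time, the measured TCP pose, the force and the opening at its end, in the units of the state.
- sense(): the state, without advancing time (a new reading comes with each control period).
- snapshot(name): name is "side" or "top"; returns a dict with "color" (420x560x3 uint8, red, green, blue), "intrinsics" (3x3 intrinsics, pixels), "extrinsics" (4x4, takes a point from world to camera coordinates). Camera axes: x right, y down, z forward; pixel columns grow to the right and rows downward; lengths in m; the calibration is good to about 2 mm. A picture is of the moment at which its call begins. There is no depth.
- hand_in(): hands the job in, once; it reports no verdict.
The state is a dict: "t": time; "joint_positions": joint angles; "joint_vel": joint speeds; "joint_efforts": joint torques, N m; "position": TCP position; "orientation": TCP orientation; "ft_force": force on the tool from outside, world axes, zero at the start; "ft_torque": the same for the moment, N m; "finger_gap": finger opening in m.
Only numpy, scipy, OpenCV 4.12 (cv2) and the standard library are available. Lean on these libraries where they do the work, as an engineer would, in place of code of your own. Each camera call takes 0.05 s, during which the arm holds its last target. There are 200 camera calls.

### The job

Set the leg of the display easel to length: swing its cam lever open, then with the fingers astride the leg and the open lever draw the leg out by its thumb tab until the tab lines up with the index clip on the board. While the leg is still held there against its spring, squeeze the lever fully shut towards the leg, and finish while still holding the leg at the mark in a firm grip. Leave the other goods on the table alone.

Things in the scene. Friction and masses are not known exactly. Their poses are not given: they have to be found in the camera images.
- board: wooden board 290 x 125 x 14 mm, fixed on the table (place and yaw vary). Origin at table level right below the mouth of the black clamp collar; x axis = the way the leg draws out, z up, +y = the cam lever's side, -y = the thumb tab's side. It reaches x -135 to +155, y -80 to +45 mm. All board coordinates below are in this frame, heights above the table.
- collar_mouth (a point): centre of the clamp collar's mouth, at board x = y = 0, 58 mm high. The collar (x -34 to 0, 34 mm wide, top 79 mm high) ends a dark outer tube (26 mm wide, top 75 mm high) that lies in two wooden cradles (50 mm wide) at x -130 to 0.
- leg (a joint): how far the sliding leg is drawn out (m), 0 fully in to 0.075. A spring pulls it back in with about 2.5 N at 0 and 4.4 N at 0.075. While the cam lever is shut, the cam clamps the leg by friction (over 15 N); with the lever open past about 0.2 rad the leg runs free.
- leg_end (a point): where the leg's black rubber foot (27 mm across, 20 mm long) begins, on the leg's centre line, at board x = 128 mm + the leg's joint value. The leg is an aluminium bar 16 mm wide (y -8 to +8), height 46 to 70 mm, running from the collar along board x to here.
- tab_line (a point): middle of the thumb tab's thickness, near its free end: board x = 43 mm + the leg's joint value, y = -44 mm, 58 mm high; moves with the leg. The tab is an upright plate on the leg's -y side, 6 mm thick along x, y -7 to -47, height 38 to 72 mm. A finger pushes its collar-side face (+x-wards) to draw the leg out. A small flange (to y = -13) braces its foot side.
- index_line (a point): top of the ridge of the brass length index, a low clip (22 x 34 mm) fixed on the board's scale edge at board y = -66 mm, its top 30 mm high, the ridge along y. The leg is at length when tab_line and this point have the same board x. Its board x is 73 to 95 mm, different each time.
- lever (a joint): opening angle of the cam lever (rad): 0 shut, 0.32 fully open (a stop). It swings level about an upright pin at board x = -8, y = +16 mm, stays where it is left, and takes about 3 N at its end to move. The cam begins to press on the leg below about 0.17 rad.
- lever_tip (a point): upper end corner of the cam lever, 94 mm high, 108 mm from its hinge. The lever is an upright steel paddle 6 mm thick; shut, it lies along the leg's +y side (inner face y = +12, outer face y = +18) from board x = 12 to 100 mm, height 50 to 94 mm, so it stands 24 mm higher than the leg. It opens away from the leg, to +y.
- stamp: bystander: wooden hand stamp, 35 x 50 x 74 mm, standing on the board's tab side beside the tube; origin under its centre
- dark_gift_box: bystander: dark box with grey lid, 62 x 85 x 50 mm; origin under its centre
- ribbon_spool: bystander: wooden ribbon spool, 82 x 72 x 40 mm; origin under its centre
- candle_tin: bystander: round candle tin, 66 mm across, 28 mm high, to the left; origin under its centre
- counter_bell: bystander: brass counter bell on a black foot, 84 mm across, 66 mm high; origin under its centre

How it is judged:
On the way, in this order (a step that is already met when the one before it is completed fails the run):
1. the cam lever is swung open while the leg is still in (value of joint lever above 0.22 rad and value of joint leg below 0.018 m), for 0.1 s.
2. the leg is drawn out to the index, the lever still open (value of joint lever above 0.12 rad and x of tab_line in the frame of index_line between -0.005 and 0.005 m and contact force between the fingers and leg above 0.5 N), for 0.2 s.
At the end, for the whole second after the job is handed in: The tab is within 5 mm of the index along the leg, the lever is shut (within 0.04 rad of its stop), and the fingers still hold the leg with more than 4 N (value of joint lever below 0.04 rad and x of tab_line in the frame of index_line between -0.005 and 0.005 m and contact force between the fingers and leg above 4 N); the arm keeps its last pose, push and grip.
It fails at once if a bystander is pushed more than 30 mm (distance of any of stamp, dark_gift_box, ribbon_spool, candle_tin, counter_bell from where it was at the start of the episode above 0.03 m).
It also fails if it takes over 42 s, if anything falls off the work surface, if the arm or the gripper's body presses on something with over 40 N, if the wrist force passes 120 N, or if a joint passes its speed limit or range.

## Working session

There is one attempt and no reset: what is moved stays moved. The work goes in short steps, Python scripts to look and compute and a shell command to move; the robot and the scene stay as the last step left them, time stands still between calls to the robot, and variables do not carry over. Pictures are saved under pics/ and viewed, about 8 in all and at most 12, crops included, and the job is handed in when it is done.

```bash
mkdir -p pics; ls; python3 - <<'E'
from station import *
import cv2,numpy as np
s=sense();print({k:np.round(v,4).tolist() for k,v in s.items()})
for n in("side","top"):
    d=snapshot(n);cv2.imwrite(f"pics/{n}0.png",d["color"][:,:,::-1]);print(n,np.round(d["intrinsics"],1).tolist(),np.round(d["extrinsics"],4).tolist())
E
```

```text
pics
{'t': 0.0, 'joint_positions': [-1.3097, 0.7071, -0.0276, 1.485, 0.022, 0.9509, -0.0755], 'joint_vel': [0.0009, -0.0017, -0.0015, -0.001, -0.0, -0.0012, 0.0007], 'joint_efforts': [-0.0, -88.3178, 1.2346, -23.6167, 0.0169, 0.0063, 0.0], 'position': [0.1714, 0.5486, 0.2308], 'orientation': [0.5699, 0.4186, -0.4191, -0.5695], 'ft_force': [-0.1876, 0.049, 0.8239], 'ft_torque': [0.0077, 0.0037, -0.0009], 'finger_gap': 0.0856}
side [[385.1, 0.0, 273.2], [0.0, 385.1, 210.0], [0.0, 0.0, 1.0]] [[-0.9489, -0.3157, 0.0007, 0.5997], [-0.1998, 0.5986, -0.7758, 0.1672], [0.2445, -0.7362, -0.631, 0.9313], [0.0, 0.0, 0.0, 1.0]]
top [[524.8, 0.0, 278.3], [0.0, 524.8, 211.4], [0.0, 0.0, 1.0]] [[-0.0187, -0.9997, 0.0131, 0.0576], [-0.9988, 0.0181, -0.0448, 0.5788], [0.0445, -0.014, -0.9989, 1.2366], [0.0, 0.0, 0.0, 1.0]]
```

View pics/top0.png

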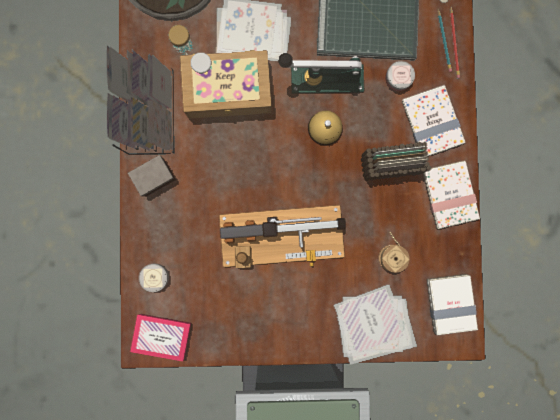

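View pics/side0.png

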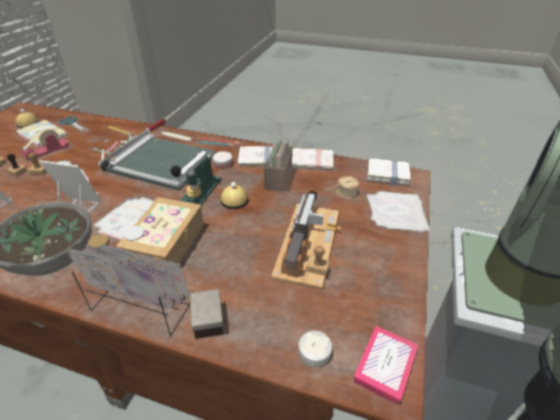

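```bash
python3 - <<'E'
import cv2
a=cv2.imread("pics/top0.png")[195:275,212:354]
cv2.imwrite("pics/c0.png",cv2.resize(a,None,fx=5.5,fy=5.5,interpolation=cv2.INTER_CUBIC))
E
```

```text
(no output)
```

View pics/c0.png

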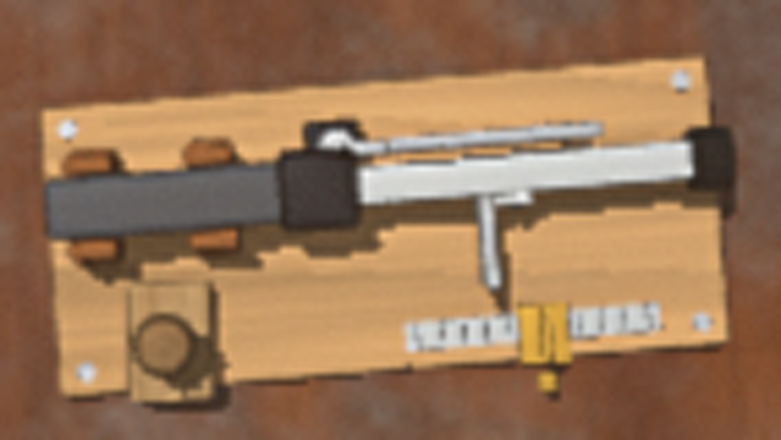

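```bash
cat > h.py <<'E'
import numpy as np,cv2
from station import *
K=np.array([[524.8,0,278.3],[0,524.8,211.4],[0,0,1]])
def ray(d,u,v,z):
    E=d["extrinsics"];R,t=E[:3,:3],E[:3,3];c=-R.T@t
    r=R.T@np.linalg.inv(d["intrinsics"])@[u,v,1];return c+r*(z-c[2])/r[2]
E
python3 - <<'E'
from h import *
from scipy.optimize import least_squares
d=snapshot("top")
P=[((42,110),14,-135,45),((703,57),14,155,45),((727,343),14,155,-80),((62,397),14,-135,-80),((358,190),79,0,0),((692,161),70,128,0),((360,185),70,0,0)]
W=np.array([ray(d,212+p[0][0]/5.5,195+p[0][1]/5.5,p[1]/1e3)[:2] for p in P]);B=np.array([[p[2],p[3]] for p in P])/1e3
def T(q,B): c,s=np.cos(q[2]),np.sin(q[2]);return B@np.array([[c,s],[-s,c]])+q[:2]
f=least_squares(lambda q:(T(q,B)-W).ravel(),[.45,.02,-1.5]);q=f.x;print(q,np.degrees(q[2]));print(np.round((T(q,B)-W)*1e3,1).tolist())
c,s=np.cos(q[2]),np.sin(q[2])
def b(X,Y,z): 
    w=ray(d,212+X/5.5,195+Y/5.5,z)[:2]-q[:2];return np.round(np.array([[c,s],[-s,c]])@w*1e3,1)
print("index",b(545,334,.03),b(518,334,.024),b(571,334,.024),"tab",b(491,285,.072),b(487,200,.072),"levertip",b(602,129,.094),"stamp",b(163,345,.074))
from scipy.spatial.transform import Rotation as R
print(R.from_quat(sense()["orientation"]).as_matrix().round(3))
E
```

```text
[ 0.53742369  0.04931427 -1.5108595 ] -86.56587250407229
[[0.6, 0.5], [0.3, -2.8], [-0.8, -2.9], [-0.6, -0.1], [1.5, -2.0], [-0.3, 8.5], [-0.6, -1.0]]
index [ 73.  -68.2] [ 61.9 -67.6] [ 84.5 -69.4] tab [ 49.4 -44.5] [50.6 -9.6] levertip [98.1 15.3] stamp [-86.6 -58.3]
[[ 0.298 -0.    -0.954]
 [ 0.954 -0.001  0.298]
 [-0.001 -1.    -0.   ]]
```

```bash
cat >> h.py <<'E'
from scipy.spatial.transform import Rotation as R
import sys
Q=[0.5375,0.0478,-1.5109] # fit without leg end
c,s=np.cos(Q[2]),np.sin(Q[2]);M=np.array([[c,-s,0],[s,c,0],[0,0,1.]])  # board->world
RT=M@np.array([[0,0,-1],[1,0,0],[0,-1,0]]).astype(float) # tool x=+by, y=down, z=-bx
def st():
    a=sense();p=M.T@(a["position"]-np.array([Q[0],Q[1],0]));F=M.T@np.array(a["ft_force"])
    print("t",round(a["t"],2),"board mm",(p*1e3).round(1),"F",F.round(1),"gap",round(a["finger_gap"],4));return a,p
def to(*b):
    a,p=st();r=R.from_quat(a["orientation"])
    print("tool shift mm",((r.inv().as_matrix()@M@(np.array(b)/1e3-p))*1e3).round(1),"turn deg",np.degrees((r.inv()*R.from_matrix(RT)).as_rotvec()).round(2))
if __name__=="__main__": to(*map(float,sys.argv[1:]))
E
python3 -m h 80 20 130
python3 -m inch '[[[0.085,0,0,0,0,0.173,0],[0.085,0,0,0,0,0.173,0],[0.085,0,0,0,0,0.173,0],[0.085,0,0,0,0,0.173,0],[0.085,0,0,0,0,0.173,0],[0.085,0,0,0,0,0.173,0],[0.085,0,0,0,0,0.173,0]]]'
python3 -m h 80 20 130
```

```text
t 0.15 board mm [-521.9 -335.5  230.9] F [ 0.6 -0.9  0.1] gap 0.0854
tool shift mm [-436.5  101.3 -545.9] turn deg [ 3.000e-02  6.922e+01 -4.000e-02]
t: 1.02
position: [0.1713, 0.548, 0.2297]
orientation: [0.708, 0.006, -0.007, -0.706]
ft_force: [-0.8, -0.6, 0.6]
finger_gap: 0.0853
t 1.02 board mm [-521.2 -335.6  229.7] F [ 0.6 -0.8  0.6] gap 0.0853
tool shift mm [ 380.1  101.  -585.8] turn deg [ 0.18 -2.35 -0.09]
```

```bash
python3 -m inch '[[[0.085,0.031,0,-0.05,0,0,0],[0.085,0.031,0,-0.05,0,0,0],[0.085,0.031,0,-0.05,0,0,0],[0.085,0.031,0,-0.05,0,0,0],[0.085,0.031,0,-0.05,0,0,0],[0.085,0.031,0,-0.05,0,0,0],[0.085,0.031,0,-0.05,0,0,0],[0.085,0.031,0,-0.05,0,0,0],[0.085,0.031,0,-0.05,0,0,0],[0.085,0.031,0,-0.05,0,0,0],[0.085,0.031,0,-0.05,0,0,0],[0.085,0.031,0,-0.05,0,-0.04,0]]]'
python3 -m h 80 30 130
```

```text
t: 2.52
position: [0.5628, -0.0607, 0.2299]
orientation: [0.708, 0.023, -0.023, -0.706]
ft_force: [0.8, 0.6, 0.2]
finger_gap: 0.0849
t 2.52 board mm [109.9  18.8 229.9] F [-0.6  0.9  0.2] gap 0.0849
tool shift mm [11.5 99.8 30.1] turn deg [ 0.14  0.29 -0.07]
```

```bash
python3 -m inch '[[[0.085,0.012,0.03,0.015,0,0.005,0],[0.085,0.013,0.03,0.01,0,0,0],[0.085,0,0.03,0,0,0,0],[0.085,0,0,0,0,0,0]]]'
python3 -m h 85 42 66
python3 - <<'E'
from h import *
for n,y0,y1,x0,x1 in(("side",180,290,250,370),("top",150,270,220,360)):
    d=snapshot(n);cv2.imwrite(f"pics/{n}1.png",cv2.resize(d["color"][y0:y1,x0:x1,::-1],None,fx=3,fy=3,interpolation=cv2.INTER_CUBIC))
a,b=cv2.imread("pics/side1.png"),cv2.imread("pics/top1.png")
H=360;cv2.imwrite("pics/m1.png",np.hstack([cv2.resize(i,(360,H)) for i in(a,b)]))
E
```

```text
t: 3.02
position: [0.5879, -0.0398, 0.1363]
orientation: [0.708, 0.018, -0.019, -0.705]
ft_force: [-0.1, -0.3, 0.4]
finger_gap: 0.0853
t 3.02 board mm [ 90.4  45.1 136.3] F [ 0.3 -0.2  0.4] gap 0.0853
tool shift mm [-3.  70.3  5.7] turn deg [ 0.24 -0.41 -0.09]
```

View pics/m1.png

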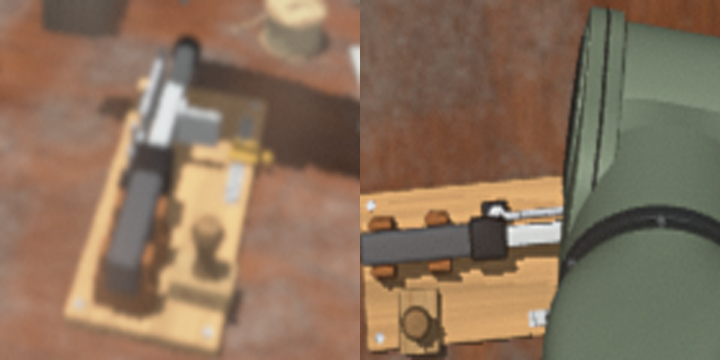

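The left picture (side) shows the easel, still shut, with the hand above the crop. In the right one (top) the arm hides the leg's outer half, so the side camera will have to do.

```bash
python3 -m inch '[[[0.085,-0.002,0.035,0.003,0,-0.007,0],[0.085,0,0.035,0,0,0,0],[0.085,0,0,0,0,0,0]]]'
python3 -m h 85 75 66
python3 - <<'E'
from h import *
d=snapshot("side");cv2.imwrite("pics/s2.png",cv2.resize(d["color"][100:300,220:380,::-1],None,fx=3,fy=3,interpolation=cv2.INTER_CUBIC))
E
```

```text
t: 3.5
position: [0.5895, -0.0375, 0.0721]
orientation: [0.709, 0.024, -0.018, -0.705]
ft_force: [-0.6, 0.3, 0.3]
finger_gap: 0.0852
t 3.5 board mm [88.3 46.8 72.1] F [-0.3 -0.6  0.3] gap 0.0852
tool shift mm [28.2  6.4  3.3] turn deg [ 0.3  -0.    0.53]
```

View pics/s2.png

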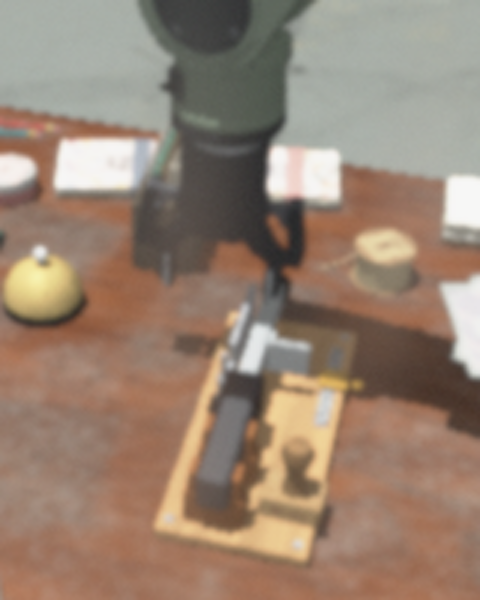

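```bash
python3 - <<'E'
from h import *
d=snapshot("side");E=d["extrinsics"]
for n,b in dict(fingA=(88,-3,85),fingB=(88,97,85),foot=(146,0,72),levtip=(100,15,94),tabtop=(50,-44,72),mouth=(0,0,79)).items():
    w=M@(np.array(b)/1e3)+[Q[0],Q[1],0];p=d["intrinsics"]@(E[:3,:3]@w+E[:3,3]);p/=p[2];print(n,((p[:2]-[220,100])*3).round())
E
```

```text
fingA [271. 296.]
fingB [164. 279.]
foot [279. 270.]
levtip [255. 277.]
tabtop [308. 341.]
mouth [248. 362.]
```

```bash
python3 -m inch '[[[0.085,0,0.007,0.003,0,0,0.01],[0.085,0.007,0,0,0,0,0],[0.085,0.007,0,0,0,0,0],[0.085,0.007,0,0,0,0,0]]]'
python3 -m h 85 82 66
python3 -m inch '[[[0.085,0.006,0,0,0,0,0],[0.085,0.006,0,0,0,0,0]]]'
python3 -m h 85 82 66
```

```text
t: 4.1
position: [0.614, -0.033, 0.0703]
orientation: [0.709, 0.023, -0.019, -0.705]
ft_force: [-1.2, 0.3, -0.8]
finger_gap: 0.0853
t 4.1 board mm [85.3 71.5 70.3] F [-0.4 -1.2 -0.8] gap 0.0853
tool shift mm [10.5  4.3  0.3] turn deg [0.33 0.01 0.31]
t: 4.35
position: [0.6269, -0.0322, 0.0704]
orientation: [0.709, 0.023, -0.019, -0.705]
ft_force: [-1.1, 0.2, 0.9]
finger_gap: 0.0848
t 4.35 board mm [85.2 84.4 70.4] F [-0.2 -1.1  0.9] gap 0.0848
tool shift mm [-2.5  4.4  0.2] turn deg [0.33 0.01 0.3 ]
```

```bash
python3 - <<'E'
from h import *
d=snapshot("side");cv2.imwrite("pics/s3.png",cv2.resize(d["color"][160:250,260:350,::-1],None,fx=6,fy=6,interpolation=cv2.INTER_CUBIC))
E
```

```text
(no output)
```

View pics/s3.png

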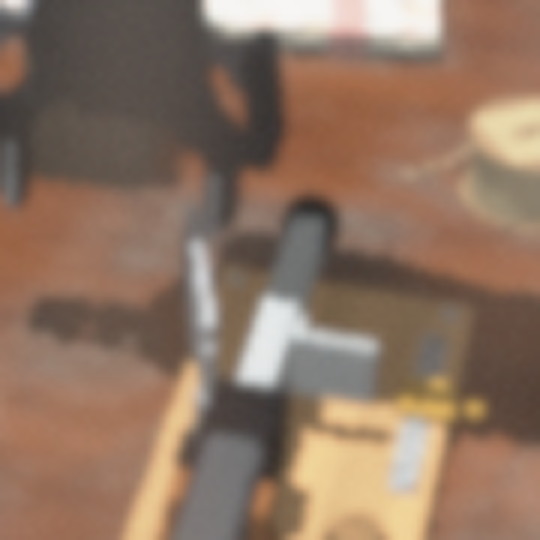

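```bash
python3 - <<'E'
from h import *
d=snapshot("side");E=d["extrinsics"]
def pr(b):
    w=M@(np.array(b)/1e3)+[Q[0],Q[1],0];p=d["intrinsics"]@(E[:3,:3]@w+E[:3,3]);p/=p[2];return ((p[:2]-[260,160])*6).round()
for th in(.1,.2,.25,.32):
    for r in(25,60,108):
        print(th,r,pr((-8+r*np.cos(th),16+r*np.sin(th),94)))
print("tab",pr((50,-44,72)),pr((47,-44,72)),"idx",pr((73,-66,30)),"legend",pr((135,0,70)))
E
python3 -m h 30 84 105
```

```text
0.1 25 [223. 305.]
0.1 60 [232. 255.]
0.1 108 [244. 191.]
0.2 25 [217. 305.]
0.2 60 [218. 254.]
0.2 108 [220. 189.]
0.25 25 [214. 305.]
0.25 60 [211. 254.]
0.25 108 [208. 189.]
0.32 25 [210. 305.]
0.32 60 [202. 254.]
0.32 108 [191. 189.]
tab [377. 321.] [376. 325.] idx [425. 369.] legend [313. 197.]
t 4.45 board mm [85.2 84.5 70.3] F [-0.5  0.1 -0. ] gap 0.0848
tool shift mm [ -0.3 -35.1  55. ] turn deg [0.33 0.02 0.31]
```

```bash
python3 - <<'E'
from h import *
d=snapshot("side");E=d["extrinsics"]
a=cv2.imread("pics/side0.png")[185:290,265:350];a=cv2.resize(a,None,fx=5.7,fy=5.7,interpolation=cv2.INTER_CUBIC)
for b in[(155,45,14),(155,-80,14),(-135,-80,14),(-135,45,14),(0,0,79),(135,0,70),(50,-44,72),(100,15,94),(73,-66,30)]:
    w=M@(np.array(b)/1e3)+[Q[0],Q[1],0];p=d["intrinsics"]@(E[:3,:3]@w+E[:3,3]);p/=p[2]
    u=((p[:2]-[265,185])*5.7).round();print(b,u);cv2.circle(a,tuple(int(i) for i in u),4,(255,0,255),1)
cv2.imwrite("pics/o.png",a);print(a.shape)
E
```

```text
(155, 45, 14) [183.  96.]
(155, -80, 14) [423. 135.]
(-135, -80, 14) [332. 564.]
(-135, 45, 14) [ 38. 504.]
(0, 0, 79) [215. 203.]
(135, 0, 70) [269.  45.]
(50, -44, 72) [329. 163.]
(100, 15, 94) [227.  42.]
(73, -66, 30) [376. 208.]
(598, 484, 3)
```

View pics/o.png

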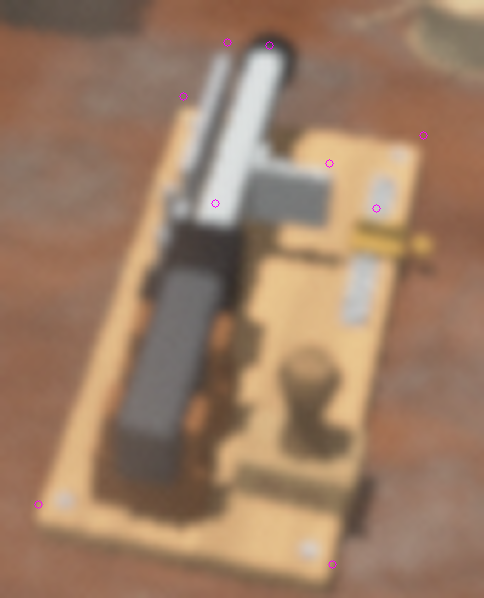

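The overlay shows the side camera's rows running about 3 px lower than the top-camera fit, for all points alike: board corners at (183,108) and (417,148), tab corner at (329,172), index clip near (376,232). I'll take relative distances from the top view and use contact for the rest. Next is a small extra push on the lever, to feel its stop.

```bash
python3 -m inch '[[[0.085,0.003,0,0,0,0,0]]]'; python3 -m h 30 84 105
python3 -m inch '[[[0.085,0.003,0,0,0,0,0]]]'; python3 -m h 30 84 105
```

```text
t: 4.62
position: [0.6286, -0.032, 0.07]
orientation: [0.709, 0.022, -0.02, -0.705]
ft_force: [-16.2, 1.1, 0.2]
finger_gap: 0.0851
t 4.62 board mm [85.1 86.1 70. ] F [ -2.  -16.1   0.2] gap 0.0851
tool shift mm [ -2.  -35.3  55. ] turn deg [0.31 0.   0.17]
t: 4.75
position: [0.629, -0.0319, 0.0694]
orientation: [0.709, 0.02, -0.022, -0.705]
ft_force: [-21.5, -0.5, 5.1]
finger_gap: 0.0853
t 4.75 board mm [85.1 86.5 69.4] F [ -0.7 -21.5   5.1] gap 0.0853
tool shift mm [ -2.7 -35.9  54.9] turn deg [ 0.28 -0.01 -0.21]
```

The force rose to 21 N, so the lever is at its open stop, and its y position agrees with the fit to 1 mm. Next: lift, go to the collar side of the tab, and come down astride.

```bash
python3 -m inch '[[[0.085,-0.004,0,0,0,0,0],[0.085,-0.002,-0.04,0,0,0,0],[0.085,-0.01,0,0.03,0,0,0],[0.085,-0.02,0,0.03,0,0,0],[0.085,-0.022,0,0,0,0,0],[0.085,0,0,0,0,0,0]]]'; python3 -m h 24 27 34
```

```text
t: 5.5
position: [0.5665, 0.0261, 0.1111]
orientation: [0.709, 0.021, -0.021, -0.705]
ft_force: [-0.1, -1.2, -0.2]
finger_gap: 0.0848
t 5.5 board mm [ 23.4  27.7 111.1] F [ 1.2 -0.2 -0.2] gap 0.0848
tool shift mm [-0.6 77.1 -0.2] turn deg [ 0.28 -0.05 -0.06]
```

```bash
python3 -m inch '[[[0.085,0,0.025,0,0,0,0],[0.085,0,0.015,0,0,0,0],[0.085,0,0.01,0,0,0,0]]]'; python3 -m h 24 27 34
python3 -m inch '[[[0.085,0,0.014,0,0,0,0],[0.085,0,0.012,0,0,0,0],[0.085,0,0,0,0,0,0]]]'; python3 -m h 24 27 34
python3 - <<'E'
from h import *
d=snapshot("side");cv2.imwrite("pics/s4.png",cv2.resize(d["color"][160:260,260:350,::-1],None,fx=6,fy=6,interpolation=cv2.INTER_CUBIC))
E
```

```text
t: 5.88
position: [0.5689, 0.0258, 0.0606]
orientation: [0.708, 0.022, -0.02, -0.705]
ft_force: [0.5, -0.0, 0.1]
finger_gap: 0.085
t 5.88 board mm [23.8 30.  60.6] F [0.1 0.4 0.1] gap 0.085
tool shift mm [-3.1 26.6 -0. ] turn deg [ 0.27 -0.06  0.18]
t: 6.25
position: [0.5691, 0.0255, 0.0324]
orientation: [0.708, 0.022, -0.02, -0.705]
ft_force: [-0.9, 0.1, -0.6]
finger_gap: 0.0853
t 6.25 board mm [24.1 30.2 32.4] F [-0.1 -0.9 -0.6] gap 0.0853
tool shift mm [-3.2 -1.6  0.1] turn deg [ 0.27 -0.08  0.15]
```

View pics/s4.png

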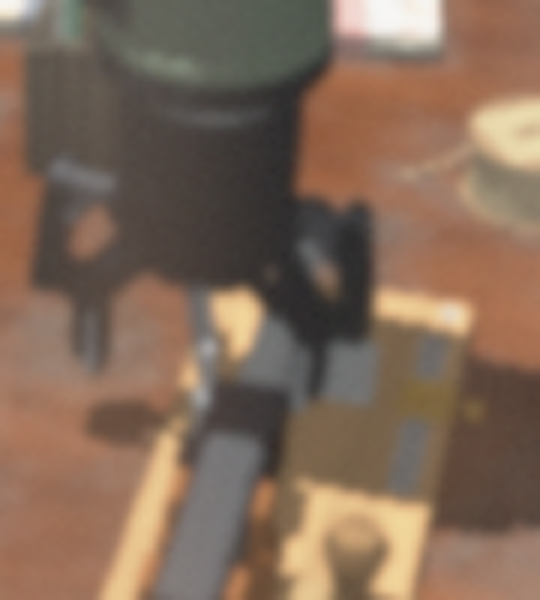

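The hand is astride: finger A at (320,370) is on the collar side of the tab, and finger B at (90,340) is outside the open lever. Now moving +x until contact.

```bash
for i in 1; do python3 -m inch '[[[0.07,-0.008,0,-0.005,0,0,0]]]' >/dev/null; python3 -m h 24 18 34|head -1;  python3 -m inch '[[[0.07,0,0,-0.003,0,0,0]]]' >/dev/null; python3 -m h 24 18 34|head -1; python3 -m inch '[[[0.07,0,0,-0.002,0,0,0]]]' >/dev/null; python3 -m h 24 18 34|head -1; python3 -m inch '[[[0.07,0,0,-0.002,0,0,0]]]' >/dev/null; python3 -m h 24 18 34|head -1; python3 -m inch '[[[0.07,0,0,-0.002,0,0,0]]]' >/dev/null; python3 -m h 24 18 34; done
```

```text
t 6.42 board mm [28.6 22.6 33.3] F [-3.3  2.1  0.6] gap 0.0703
t 6.55 board mm [31.9 22.  33.6] F [-3.5 -2.3 -0.7] gap 0.0697
t 6.67 board mm [34.  22.1 33.9] F [-3.   1.1 -1.9] gap 0.0701
t 6.8 board mm [36.  22.1 34. ] F [-3.  -0.7 -2.6] gap 0.0698
t 6.92 board mm [38.1 22.2 34. ] F [-3.1 -0.4 -1.5] gap 0.07
tool shift mm [-4.2 -0.1 14.1] turn deg [ 0.2  -0.05  0.25]
```

```bash
python3 -m inch '[[[0.07,-0.001,0,-0.005,0,0,0],[0.07,0,0,-0.005,0,0,0],[0.07,0,0,0,0,0,0]]]' >/dev/null; python3 -m h 24 18 34
python3 - <<'E'
from h import *
f=lambda n,y0,y1,x0,x1,k:cv2.resize(np.mean([snapshot(n)["color"] for _ in range(3)],0)[y0:y1,x0:x1,::-1],None,fx=k,fy=k,interpolation=cv2.INTER_CUBIC)
a=f("side",195,250,300,350,8);b=f("top",215,270,280,330,8);o=cv2.resize(cv2.imread("pics/side0.png")[195:250,300:350],None,fx=8,fy=8,interpolation=cv2.INTER_CUBIC)
a=np.clip(a*1.5,0,255);b=np.clip(b*1.3,0,255)
cv2.imwrite("pics/s5.png",np.hstack([a,b]));cv2.imwrite("pics/s5o.png",o)
E
```

```text
t 7.3 board mm [49.1 21.4 34.1] F [-2.8  0.7 -1.8] gap 0.0701
tool shift mm [-3.5  0.  25.1] turn deg [ 0.21 -0.07  0.29][ WARN:0@6.854] global loadsave.cpp:1063 imwrite_ Unsupported depth image for selected encoder is fallbacked to CV_8U.
```

View pics/s5.png

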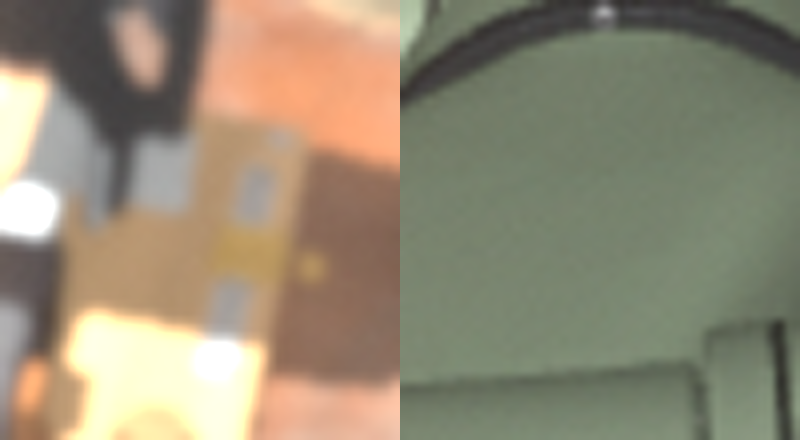

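The top view is blocked by the arm. In the side view the tab face spans rows 138–205 at (165,·), and the clip rows 225–275 at (250,·). I'll measure the tab's lower edge by saturation, before and now, plus the clip and where tab_line must appear.

```bash
python3 - <<'E'
from h import *
d=snapshot("side");E=d["extrinsics"];now=np.mean([snapshot("side")["color"] for _ in range(3)],0).astype(np.float32);old=cv2.imread("pics/side0.png")[:,:,::-1].astype(np.float32)
sat=lambda a:1-a.min(2)/a.max(2)
for n,a in(("old",old),("now",now)):
    for c in((318,321),(321,323)): print(n,c,[(v,int(100*x)) for v,x in zip(range(206,232),sat(a)[206:232,c[0]:c[1]].mean(1))])
    print(n,"clip sat, g",[(v,int(100*x),int(g)) for v,x,g in zip(range(218,234),sat(a)[218:234,329:333].mean(1),a[218:234,329:333,1].mean(1))])
def pr(b):
    w=M@(np.array(b)/1e3)+[Q[0],Q[1],0];p=d["intrinsics"]@(E[:3,:3]@w+E[:3,3]);return (p[:2]/p[2]).round(2)
for x in(35,40,45,50,55,60,65,70,75): print(x,"tab bot",pr((x-3,-42,38)),"top",pr((x-3,-42,72)),"idx",pr((x,-66,30)),"clip base",pr((x,-66,20)))
E
```

```text
old (318, 321) [(206, 32), (207, 36), (208, 40), (209, 40), (210, 39), (211, 39), (212, 37), (213, 30), (214, 17), (215, 7), (216, 0), (217, 0), (218, 1), (219, 0), (220, 0), (221, 1), (222, 1), (223, 7), (224, 22), (225, 34), (226, 38), (227, 40), (228, 41), (229, 40), (230, 40), (231, 41)]
old (321, 323) [(206, 32), (207, 36), (208, 39), (209, 39), (210, 38), (211, 38), (212, 38), (213, 33), (214, 23), (215, 14), (216, 8), (217, 8), (218, 10), (219, 12), (220, 14), (221, 17), (222, 18), (223, 21), (224, 28), (225, 35), (226, 39), (227, 39), (228, 41), (229, 41), (230, 39), (231, 40)]
old clip sat, g [(218, 10, 194), (219, 8, 197), (220, 7, 197), (221, 9, 196), (222, 16, 191), (223, 29, 173), (224, 42, 145), (225, 51, 131), (226, 54, 146), (227, 55, 165), (228, 51, 167), (229, 39, 159), (230, 24, 165), (231, 18, 182), (232, 18, 191), (233, 19, 192)]
now (318, 321) [(206, 16), (207, 6), (208, 5), (209, 5), (210, 4), (211, 2), (212, 0), (213, 0), (214, 1), (215, 0), (216, 0), (217, 0), (218, 0), (219, 1), (220, 7), (221, 20), (222, 32), (223, 37), (224, 38), (225, 38), (226, 38), (227
[... 750 characters left out ...]
48] idx [329.08 229.36] clip base [328.74 232.13]
45 tab bot [320.51 225.08] top [321.53 215.29] idx [329.36 228.15] clip base [329.02 230.92]
50 tab bot [320.82 223.88] top [321.84 214.11] idx [329.64 226.94] clip base [329.29 229.72]
55 tab bot [321.13 222.7 ] top [322.15 212.94] idx [329.91 225.75] clip base [329.57 228.52]
60 tab bot [321.44 221.52] top [322.46 211.77] idx [330.19 224.57] clip base [329.84 227.33]
65 tab bot [321.74 220.35] top [322.77 210.61] idx [330.46 223.39] clip base [330.11 226.15]
70 tab bot [322.04 219.19] top [323.07 209.46] idx [330.73 222.22] clip base [330.38 224.98]
75 tab bot [322.34 218.04] top [323.38 208.32] idx [331.   221.06] clip base [330.65 223.82]
```

```bash
python3 -m inch '[[[0.07,0,0,-0.005,0,0,0],[0.07,0,0,-0.004,0,0,0],[0.07,0,0,0,0,0,0]]]' >/dev/null; python3 -m h 24 18 34
cat > m.py <<'E'
from h import *
S=[snapshot("side")["color"] for _ in range(3)];now=np.mean(S,0).astype(np.float32)
old=cv2.imread("pics/side0.png")[:,:,::-1].astype(np.float32)
sat=lambda a:1-a.min(2)/a.max(2)
def edge(a,c,lo,hi):
    p=sat(a)[lo:hi,c].mean(1);h=(p.max()+p.min())/2;k=np.where((p[:-1]<h)&(p[1:]>=h))[0][-1];return lo+k+(h-p[k])/(p[k+1]-p[k])
for c in(slice(316,318),slice(318,320),slice(320,321)): print("old",round(edge(old,c,217,230),2),"now",round(edge(now,c,212,228),2))
E
python3 m.py
```

```text
t 8.18 board mm [58.  21.4 34.1] F [-3.   0.  -2.1] gap 0.0694
tool shift mm [-3.4 -0.  34. ] turn deg [ 0.18 -0.03  0.29]
old 223.49 now 218.17
old 223.81 now 218.46
old 224.04 now 218.8
```

The TCP is at 58. The side view gives a tab displacement of about 22–23 mm, against the 23.5 mm wanted from the top view, and contact against the in-stop agrees. Now squeezing, while shifting so that finger A stays near the leg.

```bash
python3 -m inch '[[[0.06,-0.004,0,-0.0005,0,0,0],[0.052,-0.004,0,0,0,0,0],[0.044,-0.0035,0,0,0,0,0],[0.038,-0.003,0,0,0,0,0]]]' 50 >/dev/null; python3 -m h 58 5 34
python3 m.py
```

```text
t 8.82 board mm [57.7  6.8 34.4] F [-4.4  4.  -1.2] gap 0.0382
tool shift mm [-1.9  0.4 -0.3] turn deg [0.17 0.04 0.41]
old 223.49 now 218.22
old 223.81 now 218.52
old 224.04 now 218.78
```

```bash
python3 -m inch '[[[0.032,-0.001,0,-0.0005,0,0,0],[0.027,-0.0005,0,0,0,0,0]]]' 60 >/dev/null; python3 -m h 58 5 34
python3 -m inch '[[[0.015,0,0,0,0,0,0],[0,0,0,0,0,0,0],[0,0,0,0,0,0,0],[0,0,0,0,0,0,0]]]' 60 >/dev/null; python3 -m h 58 5 34; python3 m.py
```

```text
t 9.22 board mm [57.4  5.7 34.5] F [-2.9  6.7 -2.7] gap 0.0272
tool shift mm [-0.8  0.5 -0.6] turn deg [0.11 0.07 0.45]
t 9.72 board mm [57.4  5.7 34.8] F [-4.2  1.9  1.9] gap 0.0236
tool shift mm [-0.7  0.8 -0.6] turn deg [0.1  0.01 0.45]
old 223.49 now 218.31
old 223.81 now 218.64
old 224.04 now 218.93
```

```bash
python3 -m inch '[[[0,0,0,0,0,0,0],[0,0,0,0,0,0,0],[0,0,0,0,0,0,0]]]' 90 >/dev/null; python3 -m h 58 5 34
python3 - <<'E'
from h import *
d=snapshot("side");E=d["extrinsics"];a=np.mean([snapshot("side")["color"] for _ in range(3)],0)[190:250,285:350,::-1]
a=np.clip(a*1.4,0,255).astype(np.uint8);a=cv2.resize(a,None,fx=9,fy=9,interpolation=cv2.INTER_CUBIC);cv2.imwrite("pics/s6.png",a)
E
```

```text
t 10.25 board mm [57.4  5.3 34.9] F [-4.8  2.2  2. ] gap 0.0223
tool shift mm [-0.3  0.9 -0.6] turn deg [ 0.09 -0.02  0.41]
```

View pics/s6.png

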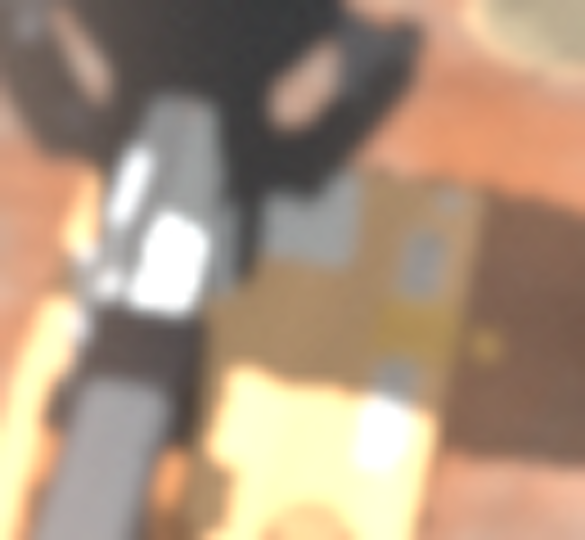

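The picture shows the lever shut along the leg at (130,190) and the tab's lower edge at row 265, lined up with the clip at rows 305–355 once height is allowed for. Gap against grip force extrapolates to 26 mm, which is the shut width. Handing in.

```bash
python3 m.py; python3 -c "
from h import *
st();print(hand_in());st()"
```

```text
old 223.49 now 218.3
old 223.81 now 218.64
old 224.04 now 218.94
t 10.6 board mm [57.4  5.3 34.9] F [-3.4  2.3  2.8] gap 0.0226
the job is handed in; nothing more can be done
None
the job is handed in; nothing more can be done
```

I set the leg to length and handed the job in at about 10.6 s. The lever was swung open to its stop (21 N felt). The leg was then drawn out by its tab to the index, the lever squeezed shut, and the leg left held at 90 N.

**Last checks**
- **Lever:** it looks shut in the side picture. The finger gap was 23.6 mm at 60 N and 22.3 mm at 90 N, which extrapolates to about 26 mm, the width with the lever shut.
- **Tab position:** it stayed put under the grip. Four estimates put it within about ±3 mm of the index, against a 5 mm limit, but they disagree in sign:
  - The camera displacement says about 2 mm short.
  - The side view of the clip says about 2.5 mm past.
  - Contact travel and contact position both say about 0 to 1 mm.
- **Cameras:** by eye, the side picture ran up to 3 px off the top-camera fit. The arm also blocked the top view of the tab, so I could not check the alignment directly from above.
- **Other goods:** I planned the moves to stay clear of them, and the hand's path felt no stray contact. I did not measure their positions afterwards.

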